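# Lock the jig's slide plate with the quarter-turn T-pin

## Task

Take the steel T-pin out of its wooden holder and pass its T-shaped foot down through the slot in the jig's slide plate. Push it down gently against the spring until the foot is clear below the plate, give it a quarter turn either way so that the foot locks crosswise under the plate, then let go, leaving the pin upright and held by the spring. Do not press or jam the pin hard against the jig (stay under about 40 N), and leave the tape roll, wood offcut and glue bottle where they are.

Things in the scene. Friction and masses are not known exactly. Their poses are not given: they have to be found in the camera images.
- pin_grip (a point): Centre of the flat black upright grip of the loose steel T-pin (about 180 g). Grip: 40 (pin x) by 14 (pin y) by 50 mm high, pin z up. Below it a round collar 30 mm across, 25 to 31 mm below this point; a shaft 10 mm across, 16 mm long; then the T-foot, a bar 30 (pin x) by 9.5 (pin y) by 8 mm high, its underside 55 mm below this point. Foot parallel to grip.
- base: The jig, fixed: plywood foot 150 (x) by 170 (y) by 12 mm, on it two aluminium rails 22 mm wide along y, centred at x = -55 and +55 mm, tops 75 mm up. Origin at the centre of the underside, z up. Between the rails a steel slide plate 84 (x) by 90 (y) by 8 mm thick, top also 75 mm up, very stiff to move (over 60 N).
- slot_mean (a point): Middle of the jig at the height of the plate's top (75 mm above the bench), axes as the jig. The plate's slot, 33 mm (jig x) by 12 mm (jig y), cut right through, top edges chamfered 1 mm, has its centre at x = 0 from here but anywhere from -16 to +16 mm in jig y, as the plate was set by hand. That offset is not reported: find it by feel or sight.
- pad_mean (a point): 11.5 mm below slot_mean: rest height of the spring pad's top, under the slot and moving with the plate. The pad can be pushed down 14 mm; it pushes back with about 4 N at first touch plus 0.6 N per mm. With the grip centre 31 mm above the plate's top the pin's collar meets the plate and stops hard.
- notch_mean (a point): 11 mm below slot_mean: lower edge of four ridges 3 mm deep under the plate. They form a notch 12.6 mm wide square to the slot. The foot can turn only with its top below them (grip centre less than 36 mm above the plate's top). Turned a quarter and released, it is lifted by the spring into the notch (grip centre 39 mm above the plate's top).
- holder: Wooden holder block 90 (x) by 70 (y) by 45 mm high, fixed to the bench, origin at the centre of its underside. The pin hangs by its collar in a slot 38 (x) by 18 mm (y) through the block's centre, grip upward, foot along the slot.
- tape_roll_mid (a point): Centre of a blue roll of tape lying flat, 104 mm across, 24 mm high; a bystander.
- offcut_mid (a point): Centre of a pale wood offcut 60 by 160 by 28 mm lying flat; a bystander.
- glue_mid (a point): Mid-height of a white glue bottle 60 mm across and 130 mm high, standing; a bystander.
Mind the look-alikes: they are no part of the job. Of the things that look like the part that bears pin_grip, the middle-sized one is meant.

How it is judged:
On the way, in this order (a step that is already met when the one before it is completed fails the run):
1. the pin is lifted clear of its holder (z of pin_grip in the frame of holder above 0.11 m), for 0.1 s.
2. the T-foot is in the slot, in line with it (grip centre less than 50 mm above the plate's top, within 20 degrees) (z of pin_grip in the frame of base below 0.125 m and horizontal distance between pin_grip and base below 0.022 m and angle between the x axis of pin_grip and the x axis of base, either way round below 0.35 rad), for 0.1 s.
At the end, for the whole second after the job is handed in: The pin stands in the jig slot within 7 degrees of upright, foot and grip square to the slot within 14 degrees, grip centre 30 to 43 mm above the plate top, within 6 mm of the jig middle in jig x and 21 mm in jig y, at rest and let go (angle between the x axis of pin_grip and the y axis of base, either way round below 0.25 rad and z of pin_grip in the frame of base between 0.105 and 0.118 m and x of pin_grip in the frame of base between -0.006 and 0.006 m and y of pin_grip in the frame of base between -0.021 and 0.021 m and angle between pin_grip's own z axis and vertical below 0.12 rad and linear speed of pin below 0.02 m/s); the robot touches nothing.
It fails at once if the pin is pressed on the jig with more than 40 N (contact force between pin and base above 40 N).
It fails at once if a bystander is moved by more than 25 mm (distance of any of tape_roll_mid, offcut_mid, glue_mid from where it was at the start of the episode above 0.025 m).
It also fails if it takes over 59 s, if anything falls off the work surface, if the arm or the gripper's body presses on something with over 40 N, if the wrist force passes 120 N, or if a joint passes its speed limit or range.

## Robot

A 6-joint arm with a two-finger parallel gripper is mounted at the origin on the work surface. World frame = base frame: x ahead of the robot, y to its left, z up, the work surface at z = 0. Lengths are in m, angles in rad, forces in N, time in s.
With the tool pointing down it reaches from about 0.325 to 0.9 m from the base axis. Payload 6.1 kg.
Tool frame: the origin (TCP) lies at the very end of the fingers, on their centre line; the grasp point (between the pads) lies 19 mm behind it (r.grip_depth is the y of the grasp point in the tool frame, in m); y points along the fingers, z is the direction in which the jaws open and shut, and the axes are right-handed (so a half turn about y gives the same grasp; the last joint's range is limited). The gripper opens to 87 mm and grips with 3 to 60 N. Pads are 19 mm wide; open, the fingers measure 117 mm over their backs; the gripper's body (75 mm by 190 mm) begins 51 mm behind the grasp point.
Start: joints at [1.105, 0.22, 1.526, -0, 1.395, -0.126], TCP at [0.208, 0.589, 0.223] pointing down, gripper open.
Joint ranges: [-2.98, 2.98], [-0.91, 2.08], [0.09, 2.57], [-1.24, 4.39], [0.2, 2.65], [-2.68, 2.68]. Speed limits (rad/s): [2.57, 2.57, 3.01, 3.14, 3.14, 3.14].

## Interface

Orientations are given as [roll, pitch, yaw] about the fixed x, y, z axes, in that order (R = Rz(yaw) Ry(pitch) Rx(roll)).
In Python, from workcell import monitor, grab_frame, job, r gives the robot as it stands. The module is installed in compiled form; this text tells all that it offers.
- The arm moves only by the shell command python3 -m inch 'ROWS'. ROWS is JSON, a list of rows, each a list of 7 numbers: the turn, a rotation vector about the tool's x, y, z in degrees, then the shift along the tool's x, y, z in mm, then the finger opening in mm, from 0 to 87. In form: [[wx, wy, wz, x, y, z, gripper], ...]. A call has 1 to 8 rows; each row is the pose to reach, as a shift and turn from the pose commanded when the call began, along the tool's axes at that moment; what a row does not reach only later rows make up. A row lasts 1/10 s, in which the tool goes at most 50 mm and 8.59 degrees, less where a joint would pass 70% of its speed; a pose out of reach is approached as far as the arm can. A call with a gripper value outside its range is refused whole. The fingers move at their own pace and stop on an object; the grip force is fixed at half the most. Time passes only in rows, so rows that repeat a pose let the fingers close. It gives the time, the measured TCP pose, the force and the opening at its end, in the units of the state.
- monitor.observe(): the state, without advancing time (a new reading comes with each control period).
- grab_frame(name): name is "side" or "top" or "wrist"; returns a dict with "frame" (384x512x3 uint8, blue, green, red), "vertical_fov" (degrees; the focal length in pixels is half the picture's height over the tangent of half this angle, whatever the lens; pixels are square), "cx", "cy" (the principal point, pixels), "rvec" (rotation vector, rad) and "tvec" (3), from world to camera coordinates, as OpenCV has them. Camera axes: x right, y down, z forward; pixel columns grow to the right and rows downward; lengths in m; the calibration is good to about 2 mm. A picture is of the moment at which its call begins. There is no depth.
- job.job_done(): hands the job in, once; it reports no verdict.
The state is a dict: "clock": time; "joint_positions": joint angles; "joint_vel": joint speeds; "joint_torque": joint torques, N m; "eef_pos": TCP position; "tcp_rot": TCP orientation; "force": force on the tool from outside, world axes, zero at the start; "ft_torque": the same for the moment, N m; "grip_width": opening from 0.0 (shut) to 1.0 (fully open).
Only numpy, scipy, OpenCV 4.12 (cv2) and the standard library are available. Lean on these libraries where they do the work, as an engineer would, in place of code of your own. Each camera call takes 0.05 s, during which the arm holds its last target. There are 200 camera calls.

## Working session

There is one attempt and no reset: what is moved stays moved. The work goes in short steps, Python scripts to look and compute and a shell command to move; the robot and the scene stay as the last step left them, time stands still between calls to the robot, and variables do not carry over. Pictures are saved under pics/ and viewed, about 8 in all and at most 12, crops included, and the job is handed in when it is done.

```bash
mkdir -p pics; cat > h.py <<'E'
import numpy as np, cv2
from workcell import monitor, grab_frame, job, r
from scipy.spatial.transform import Rotation as R
import pickle,sys
def shot(name,tag):
    d=grab_frame(name); cv2.imwrite(f'pics/{tag}.png',d['frame']); pickle.dump(d,open(f'pics/{tag}.pkl','wb')); return d
def load(tag): return pickle.load(open(f'pics/{tag}.pkl','rb'))
def cam(d):
    f=d['frame'].shape[0]/2/np.tan(np.radians(d['vertical_fov'])/2)
    K=np.array([[f,0,d['cx']],[0,f,d['cy']],[0,0,1]]); Rm=cv2.Rodrigues(np.array(d['rvec'],float))[0]
    return K,Rm,np.array(d['tvec'],float).ravel()
def ray(d,uv):
    K,Rm,t=cam(d); return -Rm.T@t, Rm.T@np.linalg.inv(K)@np.array([uv[0],uv[1],1.])
def onz(d,uv,z):
    o,v=ray(d,uv); return o+v*(z-o[2])/v[2]
def tri(obs):
    A=np.zeros((3,3));b=np.zeros(3);L=[]
    for d,uv in obs:
        o,v=ray(d,uv);v/=np.linalg.norm(v);P=np.eye(3)-np.outer(v,v);A+=P;b+=P@o;L.append((P,o))
    x=np.linalg.solve(A,b); return x,[np.linalg.norm(P@(x-o))*1e3 for P,o in L]
def proj(d,p):
    K,Rm,t=cam(d); c=Rm@np.asarray(p)+t; q=K@c; return q[:2]/q[2]
def tomove(target,rot=None):
    s=monitor.observe(); Rt=R.from_euler('xyz',s['tcp_rot']); 
    print('shift mm',np.round(Rt.inv().apply(np.array(target)-s['eef_pos'])*1e3,1))
    if rot is not None: print('rotvec deg',np.round((Rt.inv()*rot).as_rotvec(degrees=True),1))
E
python3 - <<'E'
from h import *
s=monitor.observe(); print(s); print(R.from_euler('xyz',s['tcp_rot']).as_matrix().round(3)); print(r.grip_depth)
a=[shot(n,n+'0') for n in('top','side','wrist')]
for d in a: print(d['vertical_fov'],d['cx'],d['cy'],ray(d,(256,192)))
cv2.imwrite('pics/m0.png',cv2.resize(np.hstack([a[0]['frame'],a[1]['frame']]),(800,300)))
E
```

```text
{'clock': 0.0, 'joint_positions': array([ 1.10490520e+00,  2.21236282e-01,  1.52761800e+00, -3.82558459e-05,
        1.39469750e+00, -1.26104667e-01]), 'joint_vel': array([-0.00100558, -0.0003274 , -0.00068339,  0.00069373, -0.00107603,
       -0.00046812]), 'joint_torque': array([-2.27298033e-04, -4.94597340e+01, -3.87380254e+01,  6.98235165e-02,
        5.67352865e-02, -1.42900631e-04]), 'eef_pos': array([0.20803856, 0.58869541, 0.22142732]), 'tcp_rot': array([-1.57274464e+00,  2.09049602e-04, -3.39779927e-01]), 'force': array([ 0.18490074,  0.78481917, -0.6645296 ]), 'ft_torque': array([0.09088358, 0.01275546, 0.0324273 ]), 'grip_width': 0.9978831130937197}
[[ 0.943 -0.001  0.333]
 [-0.333 -0.002  0.943]
 [-0.    -1.    -0.002]]
-0.0187
53.196818259941985 256.3209457121999 192.75109396796952 (array([0.57179355, 0.00506815, 1.01570554]), array([ 0.05679297, -0.01661498, -0.99824999]))
49.6197275242658 249.71869468838497 191.80616356441698 (array([0.33755583, 0.569875  , 0.53728271]), array([ 0.35294034, -0.73787079, -0.57550739]))
62.831164932395296 256.83925911480543 193.1542613752843 (array([0.12988226, 0.61691517, 0.38419697]), array([ 0.27813196, -0.10378419, -0.9549304 ]))
```

View pics/top0.png

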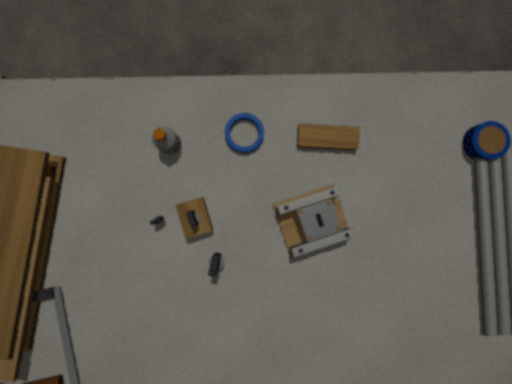

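View pics/side0.png

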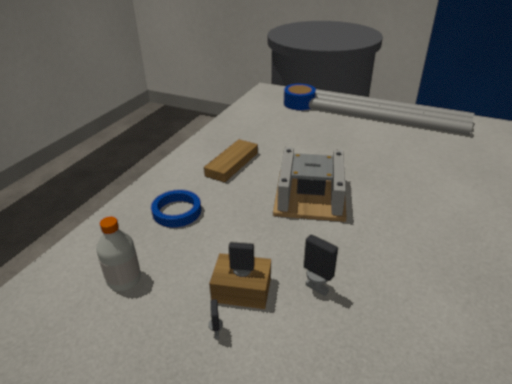

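The top view shows the pin look-alikes at (157,221) small, (194,219) in the holder and (215,264) large. The jig is near (312,221), the tape at (244,133), the offcut at (328,137) and the bottle at (166,138). I'll enlarge to confirm the middle-sized pin, the one in the holder.

```bash
python3 - <<'E'
from h import *
t=load('top0');s=load('side0')
c=lambda d,x,y,w,h,W,H: cv2.resize(d['frame'][y:y+h,x:x+w],(W,H),interpolation=cv2.INTER_CUBIC)
A=np.hstack([c(t,140,185,100,100,400,400),c(t,262,175,100,100,400,400)])
B=np.hstack([c(s,200,225,150,75,400,200),c(s,265,140,100,50,400,200)])
m=np.vstack([A,B]); m=cv2.convertScaleAbs(m,alpha=1.5); cv2.imwrite('pics/m1.png',m)
for uv in[(194,219),(312,221),(244,133),(328,137),(215,264),(157,221)]: print(uv,onz(t,uv,0.08).round(3))
E
```

```text
(194, 219) [0.563 0.142 0.08 ]
(312, 221) [ 0.551 -0.146  0.08 ]
(244, 133) [0.771 0.016 0.08 ]
(328, 137) [ 0.757 -0.192  0.08 ]
(215, 264) [0.453 0.093 0.08 ]
(157, 221) [0.56  0.231 0.08 ]
```

View pics/m1.png

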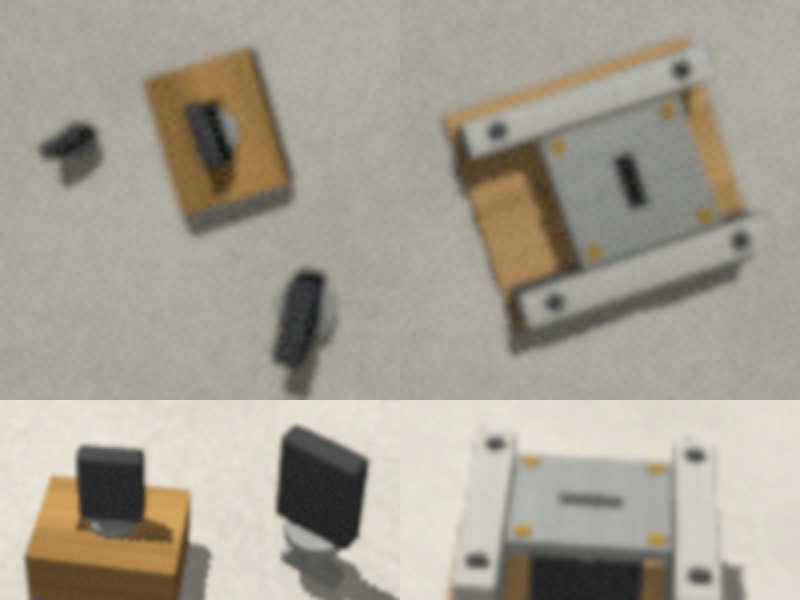

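The crop confirms it: the pin in the holder is larger than the pin left of it and smaller than the one at lower right, so it is the one meant. The slot is at about (319.7,220) in the top view and (312.7,165) in the side view. The grip top is at about (191,218.7) in the top view and (241.6,245) in the side view.

```bash
python3 - <<'E'
from h import *
t=load('top0');s=load('side0')
T=lambda x,y:(140+x/4,185+y/4); J=lambda x,y:(262+(x-400)/4,175+y/4)
S1=lambda x,y:(200+x/2.667,225+(y-400)/2.667); S2=lambda x,y:(265+(x-400)/4,140+(y-400)/4)
print('slot',tri([(t,J(631,180)),(s,S2(591,500))]))
print('griptop',tri([(t,T(203,135)),(s,S1(111,453))]))
ang=lambda a,b:np.degrees(np.arctan2(*(b-a)[1::-1]))
for a,b in[((498,131),(682,69)),((555,302),(740,241)),((620,155),(640,207))]: print('jig',ang(onz(t,J(*a),.075),onz(t,J(*b),.075)))
for a,b in[((147,80),(252,50)),((252,50),(290,185)),((147,80),(190,213))]: print('hold',ang(onz(t,T(*a),.045),onz(t,T(*b),.045)))
for q in[((498,131)),(682,69),(555,302),(740,241)]: print(onz(t,J(*q),.075).round(4))
h=[onz(t,T(*q),.045) for q in[(147,80),(252,50),(290,185),(190,213)]];print('holder centre',np.mean(h,0))
tomove([.56,.14,.223],R.from_euler('xyz',[-np.pi/2,0,np.radians(17)]))
E
```

```text
slot (array([ 0.55374498, -0.1654864 ,  0.0732829 ]), [np.float64(0.7938611381620223), np.float64(0.7938611381621404)])
griptop (array([0.56461285, 0.1468286 , 0.09984794]), [np.float64(1.0515473718894728), np.float64(1.0515473718893245)])
jig -72.74822413934432
jig -73.33698954198124
jig -160.64263113135246
hold -75.26237571152352
hold -165.23676887143802
hold -162.86323397361383
[ 0.5849 -0.0846  0.075 ]
[ 0.6205 -0.1992  0.075 ]
[ 0.4799 -0.1165  0.075 ]
[ 0.5142 -0.2312  0.075 ]
holder centre [0.56492    0.14427669 0.045     ]
shift mm [ 481.4   -0.9 -305.9]
rotvec deg [  0.1 -36.5  -0. ]
```

Checks: slot height is 73 mm (75 expected), grip top is 100 mm (101 expected), and both angles are about 17°. I'm moving above the pin.

```bash
python3 -m inch '[[0,-36.5,0,484,0,-299,50],[0,-36.5,0,484,0,-299,50],[0,-36.5,0,484,0,-299,50],[0,-36.5,0,484,0,-299,50],[0,-36.5,0,484,0,-299,50],[0,-36.5,0,484,0,-299,50],[0,-36.5,0,484,0,-299,50],[0,-36.5,0,484,0,-299,50]]'; python3 - <<'E'
from h import *
tomove([.5646,.1455,.223],R.from_euler('xyz',[-np.pi/2,0,np.radians(17)]))
E
```

```text
clock: 0.95
eef_pos: [0.453, 0.2847, 0.2225]
tcp_rot: [-1.571, -0.0, 0.297]
force: [0.6, 0.2, 0.0]
grip_width: 0.576
shift mm [  65.9   -0.5 -165.8]
rotvec deg [-0.  0.  0.]
```

```bash
python3 -m inch '[[0,0,0,66,0,-166,50],[0,0,0,66,0,-166,50],[0,0,0,66,0,-166,50],[0,0,0,66,0,-166,50],[0,0,0,66,0,-166,50],[0,0,0,66,0,-166,50]]'; python3 - <<'E'
from h import *
w=shot('wrist','w1'); cv2.imwrite('pics/w1b.png',cv2.convertScaleAbs(cv2.resize(w['frame'],(800,600),interpolation=cv2.INTER_CUBIC),alpha=1.4))
s=monitor.observe();print(s['eef_pos'],s['tcp_rot'])
for p in [[.5646,.1455,.101],s['eef_pos']]:print(proj(w,p)*800/512)
E
```

```text
clock: 1.55
eef_pos: [0.5637, 0.1467, 0.222]
tcp_rot: [-1.57, 0.001, 0.296]
force: [-0.9, -0.3, 0.7]
grip_width: 0.574
[0.56333282 0.14748813 0.22212475] [-1.57011262e+00  1.04722757e-03  2.97003371e-01]
[398.7575395  292.94270946]
[403.36724301 384.4620163 ]
```

View pics/w1b.png

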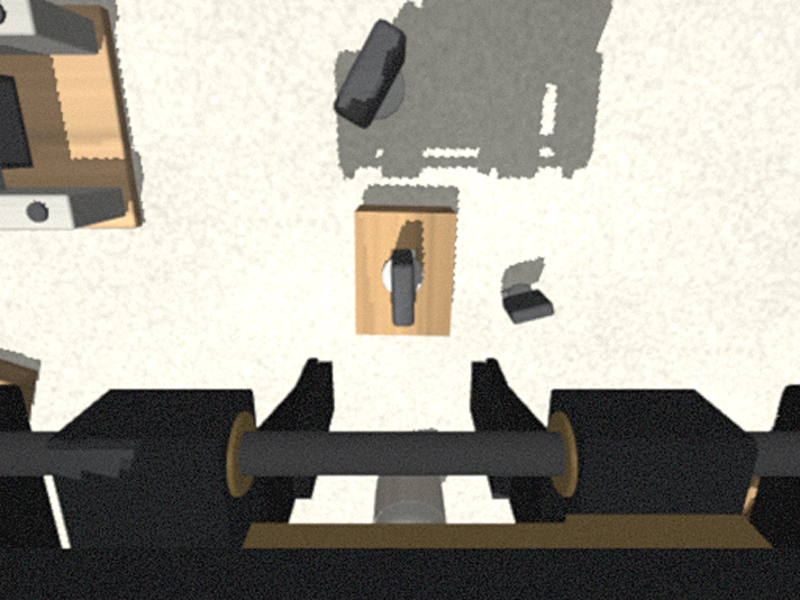

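The wrist view shows the grip's top face centred at about (403,291) enlarged, against a predicted (399,293). It is aligned with the tool to within about 1–2°, so a small correction is enough before descending.

```bash
python3 - <<'E'
from h import *
w=load('w1');p=onz(w,(403/1.5625,291/1.5625),.101);print(p); tomove([p[0],p[1],.06],R.from_euler('xyz',[-np.pi/2,0,np.radians(17)]))
E
```

```text
[0.56269274 0.14758753 0.101     ]
shift mm [ -0.4 162.1   0.2]
rotvec deg [-0.   0.  -0.1]
```

```bash
python3 -m inch '[[0,0,0,0,40,0,50],[0,0,0,0,80,0,50],[0,0,0,0,100,0,50],[0,0,0,0,100,0,50]]'; python3 - <<'E'
from h import *
tomove([.5627,.1476,.06],R.from_euler('xyz',[-np.pi/2,0,np.radians(17)]))
E
```

```text
clock: 2.0
eef_pos: [0.56, 0.1483, 0.1186]
tcp_rot: [-1.569, 0.008, 0.299]
force: [-0.1, -0.1, -0.4]
grip_width: 0.577
shift mm [ 2.9 58.5 -1.6]
rotvec deg [-0.1  0.2 -0.4]
```

```bash
python3 -m inch '[[0,0,0,2,30,-1,40],[0,0,0,2,50,-1,35],[0,0,0,2,59,-1,30],[0,0,0,2,59,-1,30],[0,0,0,2,59,-1,0],[0,0,0,2,59,-1,0],[0,0,0,2,59,-1,0],[0,0,0,2,59,-1,0]]'; python3 - <<'E'
from h import *
tomove([.5627,.1476,.06],R.from_euler('xyz',[-np.pi/2,0,np.radians(17)]))
w=shot('wrist','w2');s=shot('side','s2')
E
```

```text
clock: 2.8
eef_pos: [0.5671, 0.1471, 0.0651]
tcp_rot: [-1.571, -0.002, 0.297]
force: [-0.3, 1.2, 4.7]
grip_width: 0.155
shift mm [-4.1  5.   1.8]
rotvec deg [0.  0.  0.1]
```

```bash
python3 -m inch '[[0,0,0,0,-15,0,0],[0,0,0,0,-40,0,0],[0,0,0,0,-75,0,0],[0,0,0,0,-110,0,0],[0,0,0,0,-110,0,0],[0,0,0,0,-110,0,0]]'; python3 - <<'E'
from h import *
for i in range(3):
    d=shot('side','s3');s=monitor.observe();print(s['eef_pos'],s['tcp_rot'],s['force'],s['grip_width'],s['joint_vel'].round(3))
cv2.imwrite('pics/s3b.png',cv2.convertScaleAbs(cv2.resize(d['frame'][100:340,100:420],(800,600)),alpha=1.3))
E
```

```text
clock: 3.5
eef_pos: [0.5666, 0.1467, 0.1749]
tcp_rot: [-1.571, -0.002, 0.297]
force: [-1.1, -0.6, -1.0]
grip_width: 0.156
[0.56550159 0.14656736 0.17316014] [-1.57070996e+00  1.05641071e-03  2.97130568e-01] [-0.12369088 -0.00599203 -3.05578642] 0.15715082866455732 [-0.     0.024  0.026  0.001 -0.001  0.001]
[0.56494484 0.14653557 0.17218255] [-1.57038618  0.00271159  0.29715989] [ 0.15870079  0.31377585 -1.80970218] 0.15650381320662568 [-0.     0.015  0.011 -0.001 -0.003  0.001]
[0.56473083 0.14651157 0.17167641] [-1.57019287  0.00353508  0.29715538] [-0.81834393  0.62858998 -1.81315438] 0.16241821119600364 [ 0.     0.007  0.002 -0.001 -0.     0.001]
```

View pics/s3b.png

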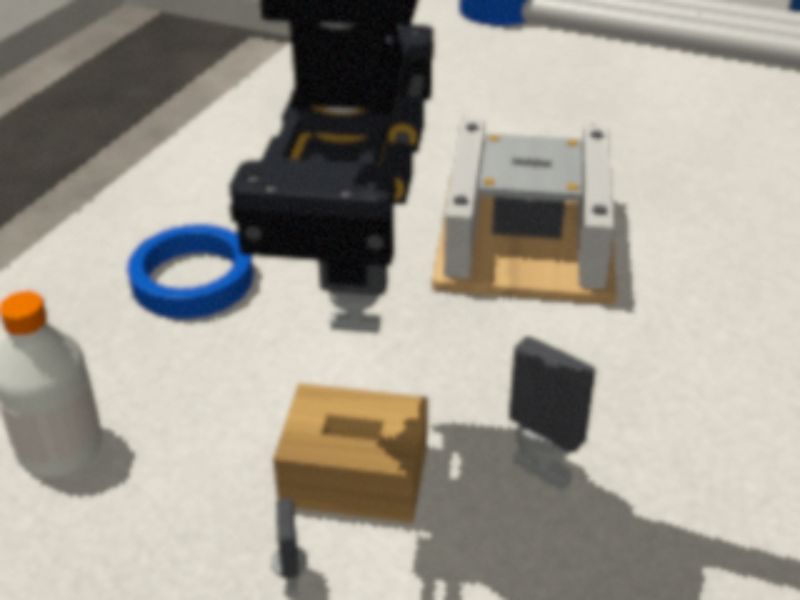

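The pin is held straight, with the foot at about (355,322) in the enlarged crop. Next I compute the foot centre relative to the TCP and the slot estimate from each camera.

```bash
python3 - <<'E'
from h import *
t=load('top0');s=load('side0');s3=load('s3')
print('slot top',onz(t,(319.75,220),.075),'side',onz(s,(312.75,165),.075))
f=lambda x,y:(100+x/2.5,100+y/2.5)
for z in(.125,.13,.135): print(z,onz(s3,f(356,326),z))
o=np.array([.5647,.1465]); u=np.array([np.cos(.297),np.sin(.297)])
for k in(-3,0,3):
  for fz in (.125,.13,.135): print(k,fz,[(proj(s3,[*(o+u*(k+e)/1e3),fz])-100)*2.5 for e in(-15,15)])
tomove([.5537,-.1655,.172],R.from_euler('xyz',[-np.pi/2,0,np.radians(17)]))
g=cv2.convertScaleAbs(cv2.resize(s3['frame'][190:245,205:275],(700,550),interpolation=cv2.INTER_CUBIC),alpha=1.8);cv2.imwrite('pics/s3c.png',g)
E
python3 -m inch '[[0,0,0,-102,0,295,0],[0,0,0,-102,0,295,0],[0,0,0,-102,0,295,0],[0,0,0,-102,0,295,0],[0,0,0,-102,0,295,0],[0,0,0,-102,0,295,0],[0,0,0,-102,0,295,0],[0,0,0,-102,0,295,0]]'
python3 - <<'E'
from h import *
d=shot('side','s4');w=shot('wrist','w4');d=shot('side','s5')
s=monitor.observe();print(s['eef_pos'],s['tcp_rot'],s['force'],s['grip_width'])
c=lambda d,x,y,w,h,W,H: cv2.resize(d['frame'][y:y+h,x:x+w],(W,H),interpolation=cv2.INTER_CUBIC)
cv2.imwrite('pics/m5.png',cv2.convertScaleAbs(np.hstack([c(d,260,90,100,150,400,600),c(w,106,0,300,384,400,600)]),alpha=1.5))
E
```

```text
slot top [ 0.5530304  -0.16544615  0.075     ] side [ 0.55366089 -0.16240845  0.075     ]
0.125 [0.56604377 0.1419923  0.125     ]
0.13 [0.56327276 0.1471815  0.13      ]
0.135 [0.56050175 0.15237069 0.135     ]
-3 0.125 [array([383.99116457, 333.56894925]), array([335.20492357, 329.29717746])]
-3 0.13 [array([383.87749764, 327.24866757]), array([334.86898247, 322.9985388 ])]
-3 0.135 [array([383.76277986, 320.86995485]), array([334.52995593, 316.64205026])]
0 0.125 [array([379.083902  , 333.13926446]), array([330.36107522, 328.87304528])]
0 0.13 [array([378.94774489, 326.82114831]), array([330.00322474, 322.57656933])]
0 0.135 [array([378.81032983, 320.4446596 ]), array([329.64208973, 316.2223012 ])]
3 0.125 [array([374.18303672, 332.71013982]), array([325.5235006 , 328.44946243])]
3 0.13 [array([374.02444828, 326.39418894]), array([325.14379788, 322.1551489 ])]
3 0.135 [array([373.86439561, 320.0199239 ]), array([324.76061234, 315.80310077])]
shift mm [-1.019e+02 -1.000e-01 -2.951e+02]
rotvec deg [-0.   0.  -0.2]
clock: 4.45
eef_pos: [0.38, 0.3998, 0.172]
tcp_rot: [-1.572, 0.003, 0.301]
force: [-0.4, 0.0, -1.6]
grip_width: 0.16
[0.38263607 0.39774453 0.17270514] [-1.57201769e+00  1.24939738e-03  2.96490088e-01] [-0.4227021  -0.18009657 -0.79636162] 0.1587933047466487
```

View pics/m5.png

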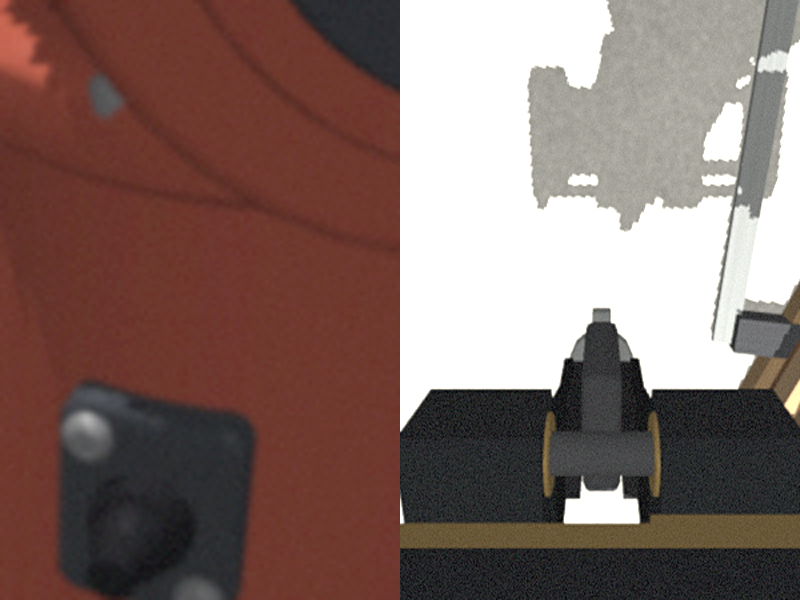

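I typed that row with the wrong sign on z (+295 instead of −295), so the arm went away from the jig. Nothing was touched: force is about 0, and the pin is still held, with its foot showing in the wrist view. Correcting with a raised path back over the jig.

```bash
python3 -m inch '[[0,0,0,0,-25,-45,0],[0,0,0,0,-30,-588,0],[0,0,0,0,-30,-588,0],[0,0,0,0,-30,-588,0],[0,0,0,0,-30,-588,0],[0,0,0,0,-30,-588,0],[0,0,0,0,-30,-588,0],[0,0,0,0,-30,-588,0]]'; python3 - <<'E'
from h import *
tomove([.5537,-.165,.172],R.from_euler('xyz',[-np.pi/2,0,np.radians(17)]))
E
```

```text
clock: 5.4
eef_pos: [0.4977, 0.0185, 0.2016]
tcp_rot: [-1.571, -0.0, 0.294]
force: [0.8, -0.6, -1.4]
grip_width: 0.155
shift mm [   0.4   29.7 -191.9]
rotvec deg [ 0.  -0.1  0. ]
```

```bash
python3 -m inch '[[0,0,0,0,0,-192,0],[0,0,0,0,0,-192,0],[0,0,0,0,0,-192,0],[0,0,0,0,20,-192,0],[0,0,0,0,50,-192,0],[0,0,0,0,57,-192,0],[0,0,0,0,57,-192,0],[0,0,0,0,57,-192,0]]'
python3 - <<'E'
from h import *
d=shot('side','s5');w=shot('wrist','w5');d=shot('side','s5')
s=monitor.observe();print(s['eef_pos'],s['tcp_rot'],s['force'],s['grip_width'])
c=lambda d,x,y,w,h,W,H: cv2.resize(d['frame'][y:y+h,x:x+w],(W,H),interpolation=cv2.INTER_CUBIC)
cv2.imwrite('pics/m6.png',cv2.convertScaleAbs(np.hstack([c(d,260,90,100,150,400,600),c(w,196,130,120,180,400,600)]),alpha=1.4))
E
```

```text
clock: 6.2
eef_pos: [0.5539, -0.1611, 0.1455]
tcp_rot: [-1.571, -0.001, 0.297]
force: [0.2, -0.2, -1.3]
grip_width: 0.159
[ 0.55472721 -0.16082075  0.14641553] [-1.57271998 -0.00221546  0.29837125] [ 0.85974509  0.11205177 -1.25673131] 0.15366308866135162
```

View pics/m6.png

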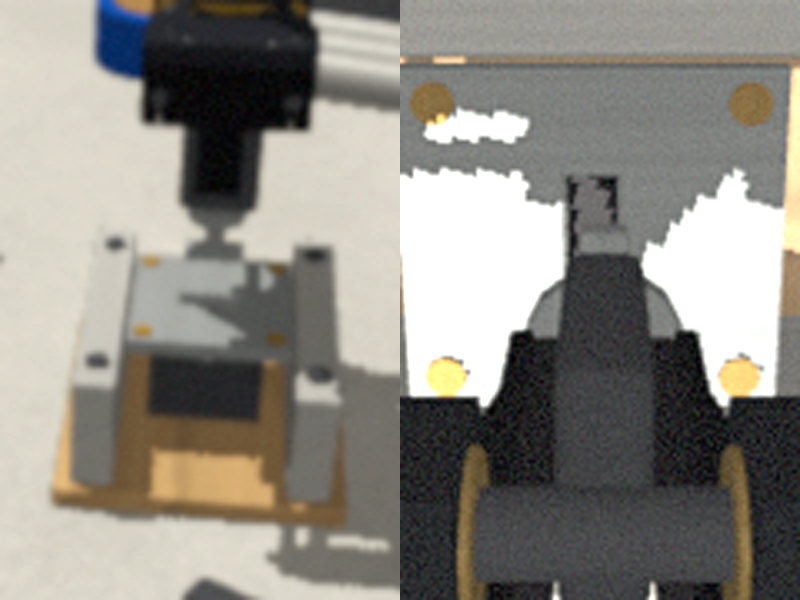

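The wrist crop shows the slot's near end at x 568–618, y 178, the foot's near end at about (606,243), and the plate dots at (432,103), (750,103), (446,377) and (739,377). From these I work out the slot and foot positions.

```bash
python3 - <<'E'
from h import *
w=load('w5'); f=lambda x,y:(196+(x-400)*.3,130+y*.3)
u=np.array([np.cos(.297),np.sin(.297)]);v=np.array([-u[1],u[0]])
P=[onz(w,f(*q),.075)[:2] for q in[(432,103),(750,103),(446,377),(739,377)]]
c=np.mean(P,0);print('dots ctr',c,'spacing',[np.linalg.norm(P[i]-P[j])*1e3 for i,j in((0,1),(2,3),(0,2),(1,3))])
d=P[1]-P[0]+P[3]-P[2];print('jig y ang',np.degrees(np.arctan2(d[1],d[0])))
e=onz(w,f(593,178),.075)[:2];print('slot via end',e+u*.0165, 'L/R width',np.linalg.norm(onz(w,f(568,178),.075)-onz(w,f(618,178),.075)))
s=monitor.observe();tc=s['eef_pos'];print(tc)
zb=tc[2]-.042
for z in(zb,zb+.008):
  g=onz(w,f(606,228 if z>zb else 254),z)[:2];print('foot end u,v rel tcp',(g-tc[:2])@u*1e3,(g-tc[:2])@v*1e3)
for n,q in(('dots',c),('end',e+u*.0165)):print(n,'rel tcp u,v',(q-tc[:2])@u*1e3,(q-tc[:2])@v*1e3)
E
```

```text
dots ctr [ 0.55463921 -0.16373084] spacing [np.float64(72.0479695692737), np.float64(72.16743293326083), np.float64(68.57949369336168), np.float64(68.53724485808094)]
jig y ang 107.09632237676061
slot via end [ 0.5544165  -0.16344873] L/R width 0.011582299979340504
[ 0.55472721 -0.16082075  0.14641553]
foot end u,v rel tcp -9.528669453460907 0.5754328976731337
foot end u,v rel tcp -17.88791152189442 0.5547845224025442
dots rel tcp u,v -0.9358013175314092 -2.7569299853035707
end rel tcp u,v -1.0661973541529457 -2.4219976686342632
```

```bash
python3 -m inch '[[0,0,0,-1,8,-3,0],[0,0,0,-1,16,-3,0],[0,0,0,-1,24,-3,0],[0,0,0,-1,24,-3,0],[0,0,0,-1,24,-3,0],[0,0,0,-1,24,-3,0]]'
python3 - <<'E'
from h import *
d=shot('side','s6');w=shot('wrist','w6');d=shot('side','s6')
s=monitor.observe();print(s['eef_pos'],s['tcp_rot'],s['force'],s['grip_width'])
c=lambda d,x,y,w,h,W,H: cv2.resize(d['frame'][y:y+h,x:x+w],(W,H),interpolation=cv2.INTER_CUBIC)
cv2.imwrite('pics/m7.png',cv2.convertScaleAbs(np.hstack([c(d,285,130,60,90,400,600),c(w,221,160,80,120,400,600)]),alpha=1.4))
E
```

```text
clock: 6.95
eef_pos: [0.5536, -0.1643, 0.1206]
tcp_rot: [-1.571, 0.0, 0.297]
force: [-0.4, -0.3, -0.9]
grip_width: 0.156
[ 0.55377149 -0.16436338  0.12086282] [-1.57114823e+00 -1.42861417e-04  2.97225719e-01] [-0.70267941 -0.39037451 -1.93378139] 0.16024704080547933
```

View pics/m7.png

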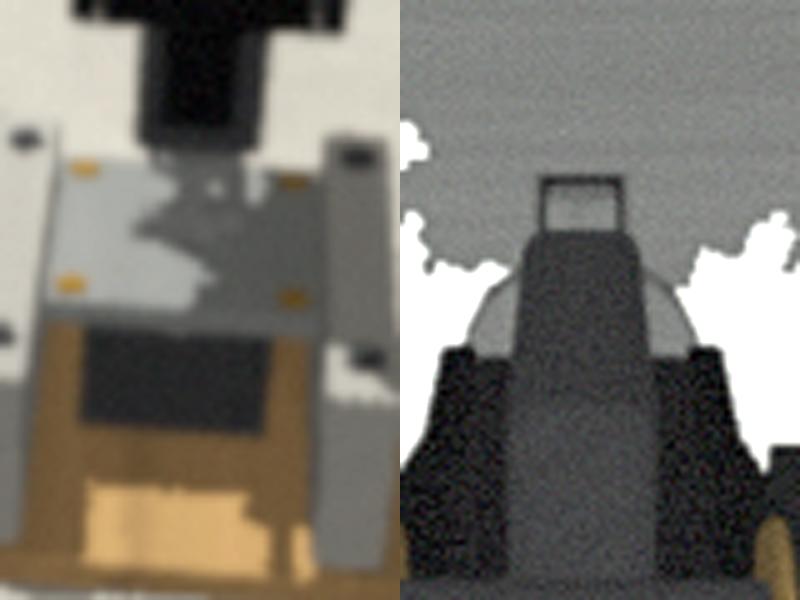

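The wrist view shows the foot centred over the slot, with even dark rims at x 540–547 and 618–625 and at y 178–184. I'm descending in small steps and watching the force.

```bash
python3 -m inch '[[0,0,0,0,2,0,0],[0,0,0,0,4,0,0],[0,0,0,0,6,0,0],[0,0,0,0,8,0,0],[0,0,0,0,8,0,0]]'
```

```text
clock: 7.6
eef_pos: [0.5536, -0.1641, 0.1121]
tcp_rot: [-1.571, 0.0, 0.297]
force: [0.6, 0.1, -1.7]
grip_width: 0.163
```

```bash
python3 -m inch '[[0,0,0,0,2,0,0],[0,0,0,0,4,0,0],[0,0,0,0,4,0,0]]'
```

```text
clock: 7.9
eef_pos: [0.5536, -0.1641, 0.1082]
tcp_rot: [-1.571, 0.0, 0.297]
force: [1.0, 0.2, -1.3]
grip_width: 0.158
```

The foot is inside the slot with no contact force. Now pushing on against the spring.

```bash
python3 -m inch '[[0,0,0,0,2,0,0],[0,0,0,0,4,0,0],[0,0,0,0,6,0,0],[0,0,0,0,6,0,0]]'
```

```text
clock: 8.3
eef_pos: [0.5539, -0.1643, 0.1029]
tcp_rot: [-1.571, -0.0, 0.297]
force: [-1.2, 1.2, 4.4]
grip_width: 0.158
```

```bash
python3 -m inch '[[0,0,0,0,2,0,0],[0,0,0,0,4,0,0],[0,0,0,0,5,0,0],[0,0,0,0,5,0,0]]'
```

```text
clock: 8.7
eef_pos: [0.5539, -0.1643, 0.0984]
tcp_rot: [-1.571, -0.0, 0.297]
force: [-3.3, 1.3, 8.4]
grip_width: 0.161
```

```bash
python3 -m inch '[[0,0,0,0,1,0,0],[0,0,0,0,2,0,0],[0,0,0,0,2.5,0,0],[0,0,0,0,2.5,0,0],[0,0,0,0,2.5,0,0]]'; python3 - <<'E'
from h import *
d=shot('side','s8');w=shot('wrist','w8')
s=monitor.observe();print(s['eef_pos'],s['tcp_rot'],s['force'],s['ft_torque'])
c=lambda d,x,y,w,h,W,H: cv2.resize(d['frame'][y:y+h,x:x+w],(W,H),interpolation=cv2.INTER_CUBIC)
cv2.imwrite('pics/m8.png',cv2.convertScaleAbs(np.hstack([c(d,285,130,60,90,400,600),c(w,196,160,120,180,400,600)]),alpha=1.6))
E
```

```text
clock: 9.2
eef_pos: [0.554, -0.1644, 0.0962]
tcp_rot: [-1.571, -0.0, 0.297]
force: [-3.3, 1.1, 8.8]
grip_width: 0.16
[ 0.55396961 -0.1643646   0.09625624] [-1.57129086e+00 -4.61179782e-04  2.97292724e-01] [-3.25353864  1.34735549  9.13777753] [ 0.41335586  0.73295095 -0.02281159]
```

View pics/m8.png

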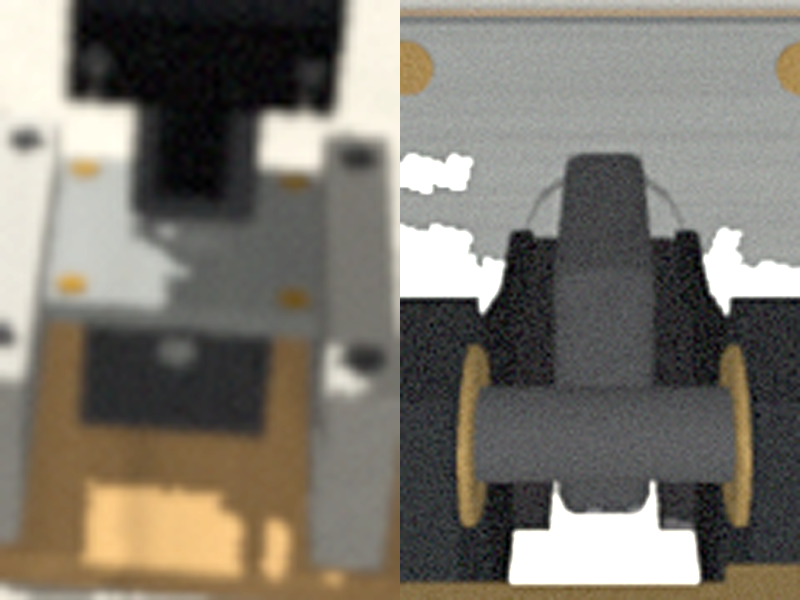

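The foot shows below the plate in the side view at (175,350). There is a slight side force of 3.3 N, so I ease −1 mm in tool x, go 1.5 mm deeper and start the turn.

```bash
python3 -m inch '[[0,0,0,-0.5,0.8,0,0],[0,0,0,-1,1.5,0,0],[0,0,0,-1,1.5,0,0],[0,5,0,-1,1.5,0,0],[0,10,0,-1,1.5,0,0],[0,15,0,-1,1.5,0,0],[0,20,0,-1,1.5,0,0],[0,20,0,-1,1.5,0,0]]'; python3 -c "
from h import *
s=monitor.observe();print(s['force'],s['ft_torque'],s['grip_width'],s['joint_positions'])"
```

```text
clock: 10.1
eef_pos: [0.5545, -0.1654, 0.0957]
tcp_rot: [-1.573, -0.004, -0.054]
force: [0.4, -0.5, 9.4]
grip_width: 0.158
[ 0.39666501 -0.51220215  9.42415391] [ 0.05747614  0.10873813 -0.06027952] 0.15806648003139345 [-4.26018398e-01  2.31104111e-01  1.76433228e+00 -9.04508841e-05
  1.14155922e+00 -1.94250277e+00]
```

The turn is free so far, with torque near 0. Continuing through the other 70°.

```bash
python3 -m inch '[[0,7,0,0,0,0,0],[0,14,0,0,0,0,0],[0,21,0,0,0,0,0],[0,28,0,0,0,0,0],[0,35,0,0,0,0,0],[0,35,0,0,0,0,0]]'; python3 -m inch '[[0,7,0,0,0,0,0],[0,14,0,0,0,0,0],[0,21,0,0,0,0,0],[0,28,0,0,0,0,0],[0,35,0,0,0,0,0],[0,35,0,0,0,0,0]]'; python3 -c "
from h import *
s=monitor.observe();print(s['force'],s['ft_torque'],s['tcp_rot'],np.degrees(s['tcp_rot'][2])-17.1)"
```

```text
clock: 10.7
eef_pos: [0.5547, -0.1655, 0.0958]
tcp_rot: [-1.57, -0.005, -0.666]
force: [0.6, 0.2, 8.9]
grip_width: 0.158
clock: 11.3
eef_pos: [0.5547, -0.1655, 0.0958]
tcp_rot: [-1.567, -0.003, -1.277]
force: [-0.5, -0.4, 9.4]
grip_width: 0.158
[-0.53303388 -0.35935143  9.44397007] [-0.07750894  0.1038862  -0.0476784 ] [-1.5671903  -0.00342193 -1.27705665] -90.26995631420343
```

It has turned −90.3° relative to the slot. Rising gently into the notch.

```bash
python3 -m inch '[[0,0,0,0,-1,0,0],[0,0,0,0,-2,0,0],[0,0,0,0,-3,0,0],[0,0,0,0,-4,0,0],[0,0,0,0,-4,0,0]]'; python3 -m inch '[[0,0,0,0,-0.5,0,0],[0,0,0,0,-1,0,0],[0,0,0,0,-1,0,0]]'
```

```text
clock: 11.8
eef_pos: [0.5546, -0.1655, 0.0996]
tcp_rot: [-1.567, -0.003, -1.274]
force: [0.4, -0.3, 7.2]
grip_width: 0.158
clock: 12.1
eef_pos: [0.5546, -0.1655, 0.1004]
tcp_rot: [-1.567, -0.003, -1.274]
force: [1.5, -0.8, 6.6]
grip_width: 0.158
```

```bash
python3 -m inch '[[0,0,0,0,-0.5,0,0],[0,0,0,0,-1,0,0],[0,0,0,0,-1.5,0,0],[0,0,0,0,-1.5,0,0]]'
```

```text
clock: 12.5
eef_pos: [0.5545, -0.1655, 0.1017]
tcp_rot: [-1.567, -0.003, -1.274]
force: [0.9, -0.7, 5.8]
grip_width: 0.161
```

```bash
python3 -m inch '[[0,0,0,0,-0.5,0,0],[0,0,0,0,-1,0,0],[0,0,0,0,-1,0,0]]'
```

```text
clock: 12.8
eef_pos: [0.5546, -0.1655, 0.1027]
tcp_rot: [-1.567, -0.003, -1.274]
force: [1.9, -0.5, 4.9]
grip_width: 0.157
```

Force matches the notch height of about 6.5 N of spring. Releasing and checking.

```bash
python3 -m inch '[[0,0,0,0,0,0,20],[0,0,0,0,0,0,35],[0,0,0,0,0,0,45],[0,0,0,0,0,0,45],[0,0,0,0,-20,0,45],[0,0,0,0,-60,0,45],[0,0,0,0,-100,0,45],[0,0,0,0,-100,0,45]]'; python3 - <<'E'
from h import *
d=shot('side','s9');w=shot('wrist','w9')
s=monitor.observe();print(s['eef_pos'],s['force'])
c=lambda d,x,y,w,h,W,H: cv2.resize(d['frame'][y:y+h,x:x+w],(W,H),interpolation=cv2.INTER_CUBIC)
cv2.imwrite('pics/m9.png',cv2.convertScaleAbs(np.hstack([c(d,265,100,100,150,400,600),c(w,156,20,200,300,400,600)]),alpha=1.4))
E
```

```text
clock: 13.6
eef_pos: [0.5562, -0.166, 0.2079]
tcp_rot: [-1.562, -0.007, -1.273]
force: [0.4, -0.5, 1.1]
grip_width: 0.512
[ 0.55338465 -0.16477708  0.20220609] [ 0.30174924  0.49432295 -0.78656258]
```

View pics/m9.png

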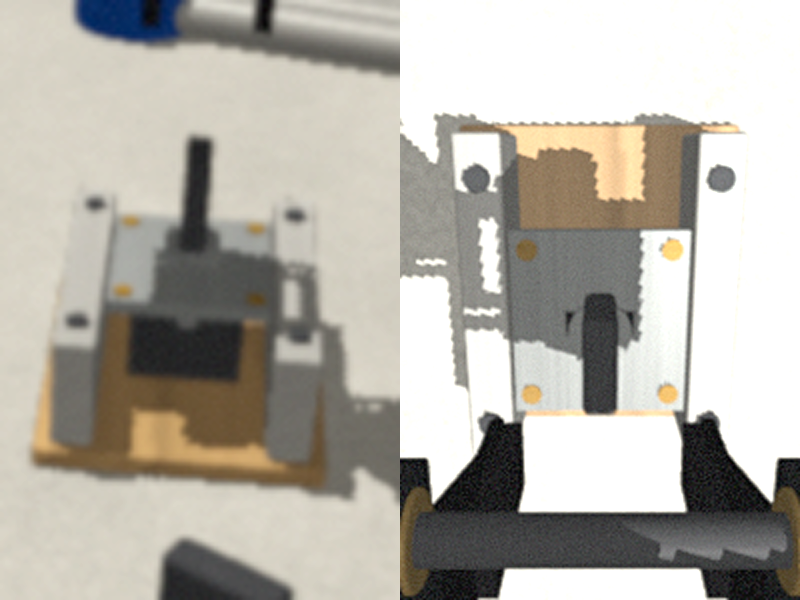

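The pin stands upright with its grip square to the slot. A numerical check of height and tilt comes from projecting the grip box.

```bash
python3 - <<'E'
from h import *
d=shot('side','s10');w=shot('wrist','w10')
print('px change', np.abs(d['frame'][100:250,265:365].astype(int)-load('s9')['frame'][100:250,265:365]).max())
a=np.radians(-72.9);u=np.array([np.cos(a),np.sin(a)]);v=np.array([-u[1],u[0]])
S=lambda p:(p-[265,100])*4; W=lambda p:(p-[156,20])*2
for zc in(.110,.114,.118):
  print(zc)
  for n,cam_,f in(('side',load('s9'),S),('wrist',load('w9'),W)):
    for dz in(.025,-.025):
      q=np.array([f(proj(cam_,[*(np.array([.5546,-.1645])+u*i*.02+v*j*.007),zc+dz])) for i in(-1,1) for j in(-1,1)])
      print(n,dz,q.min(0).round(),q.max(0).round())
E
```

```text
px change 74
0.11
side 0.025 [183. 138.] [213. 177.]
side -0.025 [177. 222.] [206. 262.]
wrist 0.025 [183. 318.] [219. 414.]
wrist -0.025 [185. 289.] [216. 371.]
0.114
side 0.025 [184. 131.] [214. 170.]
side -0.025 [178. 215.] [207. 255.]
wrist 0.025 [182. 321.] [220. 418.]
wrist -0.025 [185. 291.] [216. 374.]
0.118
side 0.025 [185. 125.] [214. 162.]
side -0.025 [178. 209.] [207. 249.]
wrist 0.025 [182. 324.] [220. 423.]
wrist -0.025 [185. 293.] [216. 377.]
```

Observed edges (side top about 136, bottom about 252; wrist 412) put the grip centre at about 0.111–0.114 m, inside the 0.105–0.118 band, and the pin is upright. I'm handing in.

```bash
python3 -m inch '[[0,0,0,0,0,0,45],[0,0,0,0,0,0,45],[0,0,0,0,0,0,45]]'; python3 -c "
from h import *
a=shot('side','s11');b=shot('side','s12');print((np.abs(a['frame'].astype(int)-b['frame'])>40).sum()); print(job.job_done())"
```

```text
clock: 14.1
eef_pos: [0.5523, -0.1643, 0.2]
tcp_rot: [-1.572, 0.001, -1.274]
force: [-0.4, 0.3, 0.4]
grip_width: 0.515
0
the job is handed in; nothing more can be done
None
```

I took the middle-sized pin from the holder and passed its foot through the slot. I pushed it down against the spring (at most about 11 N on the pin), turned it 90° and eased it up into the notch. Then I let go, backed off about 100 mm and handed in at 14 s.

**Last checks:** The final pictures show the pin upright, with the grip square to the slot. The grip centre is about 0.111–0.114 m up, inside the 0.105–0.118 m limits. Nothing was moving between the last two frames, and the force at the gripper was about 0.

**What went wrong or disagreed:**
- **Wrong-way move:** I typed one transfer move with the wrong sign, so the arm first carried the pin away from the jig. Nothing was touched, and I corrected it.
- **Release height:** My estimate from the arm position when I let go was about 2 mm higher than the final pictures show. Both are within or close to the limits.
- **Bystanders:** I took no final picture measurement of the tape roll, offcut or glue bottle. The readings after each move showed no contact away from the holder and jig.

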